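Move a flat battery pack from a preamplifier to its charger

ROBOT

A 6-joint arm with a two-finger parallel gripper is mounted at the origin on the work surface. World frame = base frame: x ahead of the robot, y to its left, z up, the work surface at z = 0. Lengths are in m, angles in rad, forces in N, time in s.
With the tool pointing down it reaches from about 0.35 to 0.925 m from the base axis. Payload 6.4 kg.
Tool frame: the origin (TCP) lies midway between the tips of the shut fingers; the grasp point (between the pads) lies behind it (env.grip_point_offset is the x of the grasp point in the tool frame, in m); x points along the fingers, y is the direction in which the jaws open and shut, and the axes are right-handed (so a half turn about x gives the same grasp; the last joint's range is limited). The gripper opens to 85 mm and grips with 20 to 120 N. Pads are 22 mm wide; open, the fingers measure 114 mm over their backs; the gripper's body (76 mm by 85 mm) begins 54 mm behind the grasp point. The pads swing forward as they close: fully open they stand 13 mm farther back than shut.
Start: joints at [-1.381, 0.245, 1.558, -0, 1.339, -0.174], TCP at [0.231, -0.607, 0.231] pointing down, gripper open.
Joint ranges: [-3.13, 3.13], [-1.02, 2.26], [0.13, 2.54], [-0.95, 4.09], [0.21, 2.88], [-2.74, 2.74]. Speed limits (rad/s): [2.57, 2.57, 3.14, 3.14, 3.14, 3.14].

INTERFACE

Orientations are given as a unit quaternion [w, x, y, z].
In Python, from plant import env gives the robot as it stands. The module is installed in compiled form; this text tells all that it offers.
- The arm moves only by the shell command python3 -m creep 'ROWS' [OPENING] [FORCE]. ROWS is JSON, one flat list of numbers, 6 for each row, row after row: the shift along the world's x, y, z in cm, then the turn, a rotation vector about the world's x, y, z in degrees. A call has exactly 5 rows; each row is the pose to reach, as a shift and turn from the pose commanded when the call began; what a row does not reach only later rows make up. A row lasts 1/12 s, in which the tool goes at most 41.7 mm and 7.16 degrees, less where a joint would pass 70% of its speed; a pose out of reach is approached as far as the arm can. A call with a gripper value outside its range is refused whole. OPENING is the opening, from 0 (shut) to 1 (fully open), set as the call begins (- or left out, the last holds). The fingers move at their own pace and stop on an object; FORCE is the grip in N (left out, the last holds). Time passes only in rows, so rows that repeat a pose let the fingers close, or fill a call up. It gives the time, the measured TCP pose, the force and the opening at its end, in the units of the state.
- env.get_obs(): the state, without advancing time (a new reading comes with each control period).
- env.grab_frame(name): name is "side" or "top"; returns a dict with "image" (420x560x3 uint8, red, green, blue), "mtx" (3x3 intrinsics, pixels), "rvec" (rotation vector, rad) and "tvec" (3), from world to camera coordinates, as OpenCV has them. Camera axes: x right, y down, z forward; pixel columns grow to the right and rows downward; lengths in m; the calibration is good to about 2 mm. A picture is of the moment at which its call begins. There is no depth.
- env.hand_in(): hands the job in, once; it reports no verdict.
Trained networks look in the newest picture that a camera, given by its name, has taken for a name from the list of things; names that differ only in an ending like _2 or _b are one class to them, and where a whole thing is asked for, a point or a joint stands for the part that bears it (a point fixed in the world has none). Each returns a list of dicts, best first, with "p" (0 to 1); they miss things now and then, are a little off and sometimes report something else, mostly with a low value. They report only what shows in the picture. A call takes as long as a camera call. They do not tell look-alikes from the thing itself.
- env.search_frame(camera, target): "position" ([column, row] in pixels, amid what is visible of it).
- env.mark_of(camera, target): "position" ([column, row] in pixels: a listed point, or the origin of a listed thing).
The state is a dict: "clock": time; "qpos": joint angles; "qd": joint speeds; "joint_torque": joint torques, N m; "tcp_pos": TCP position; "tcp_rot": TCP orientation; "wrist_force": force on the tool from outside, world axes, zero at the start; "moment": the same for the moment, N m; "gripper_width": finger opening in m.
Only numpy, scipy, OpenCV 4.12 (cv2) and the standard library are available. Lean on these libraries where they do the work, as an engineer would, in place of code of your own. Each camera call takes 0.05 s, during which the arm holds its last target.

TASK

The preamplifier's battery pack is flat: squeeze its sprung snap tab fully in and, keeping it squeezed, lift the pack straight out of the preamplifier without tugging or forcing it. Tab still squeezed, set it into the empty charger the same way round (tab on the far side, away from the robot), press it down gently until it is fully home on its stop, and let go so that the tab springs back out and latches it. Leave the other pack charging and do not shift anything else on the bench.

Things in the scene. Friction and masses are not known exactly. Their poses are not given: they have to be found in the camera images.
- spent_pack: The flat battery pack, black plastic, 36 (x) x 58 (y) x 90 (z) mm, 0.28 to 0.42 kg; origin at the centre of its underside, z up. It starts latched in the preamplifier, its top 46.5 mm above the bay's mouth. Snap tab on the +x face; the -x face is a plain finger rest. Across x, from the -x face to the tab's plate, it measures 45 mm with the tab out, 39 mm with it fully in
- spent_pack_plate (a point): Middle of the outer face of the tab's grey thumb plate; moves with the tab. The plate is 30 mm wide (y) and 28 mm high (53 to 81 mm above the pack's underside) and stands 9 mm out of the pack's +x face with the tab out, 3 mm with it fully in
- spent_pack_tab (a joint): Travel of the sprung tab (m): 0 = out, 0.006 = fully in (towards the -x face); its spring pushes back with 5 N at 0, 11 N at 0.006. The catch nose is one piece with it: 24 mm wide, flat top 31.5 mm above the pack's underside, a ramp below; it stands 4.5 mm out of the +x face, hooks under the bay's rim, and is clear of it from about 0.0045 on
- preamp: Grey preamplifier, 160 (x) x 190 (y) mm, deck 68 mm above the bench, fixed; origin under its centre. The black collar of its battery bay is 54.5 x 76.5 mm, its top 72 mm above the bench. Sprung contacts in the bay's floor push the pack up with about 7 N against its catch, 1.5 mm above a rigid stop; unlatched, the pack rises about 4 mm
- preamp_bay (a point): Centre of the preamplifier's bay mouth, level with the collar's top; axes as the seated pack's, +x away from the robot to within 20 degrees. The bay is a straight well 38.5 (x) x 60.5 (y) mm with a 3 mm 45-degree lead-in, 45 mm deep to the stop; the 12 mm high rim that holds the catch, a pocket below it, is on the +x side. The latched pack's underside lies 43.5 mm below this point
- free_charger: The empty charger, grey, 96 (x) x 104 (y) mm, 54 mm high, fixed; origin under its centre; a pale bar on its black collar marks the catch side (+x, away from the robot). Sprung contacts in its bay are met 39.5 mm below the mouth and push up with 5.5 N, 8 N at the rigid stop. The catch springs out only within 1.5 mm of that stop; let go higher, the pack stays unlatched
- free_charger_bay (a point): Centre of the empty charger's bay mouth, level with the collar's top, 54 mm above the bench; axes and bay as for preamp_bay: well 38.5 x 60.5 mm, 45 mm deep to the rigid stop, rim and catch pocket on the +x side. The latched pack's underside lies 43.5 mm below this point, the pack's x axis along this one's
- busy_charger: The other charger, the same in every way, with a pack charging in it; fixed
- full_pack: The pack that is charging, the same as spent_pack, origin at the centre of its underside; stays where it is
- wafer_box: Bystander: flat round clear wafer box, 112 mm diameter, 22 mm high, loose
- bottle: Bystander: amber dropper bottle, 42 mm diameter, 85 mm high, loose
- screwdriver: Bystander: screwdriver lying on the bench, 150 mm, loose
- chip_box: Bystander: square black chip box with clear lid, 64 x 64 x 19 mm, loose
- mouse: Bystander: computer mouse, 110 x 60 x 35 mm, loose
- stop_box: Bystander: emergency stop box with a red mushroom button, 100 x 120 x 81 mm, loose
- cleaner: Bystander: grey fibre-cleaning cassette, 90 x 55 x 30 mm, loose
There are look-alikes about, which are no part of the job. Leave any red or yellow look-alike of the spent_pack alone. What is shaped like the free_charger but purple is not meant.

How it is judged:
By the outcome, as a careful person would: the job done as asked, in the order asked, and still so for the second after the job is handed in, with the robot touching nothing.
It also fails if it takes over 72 s, if anything falls off the work surface, if the arm or the gripper's body presses on something with over 40 N, if the wrist force passes 120 N, or if a joint passes its speed limit or range.

## Working session

There is one attempt and no reset: what is moved stays moved. The work goes in short steps, Python scripts to look and compute and a shell command to move; the robot and the scene stay as the last step left them, time stands still between calls to the robot, and variables do not carry over. Pictures are saved under pics/ and viewed, and the job is handed in when it is done.

```bash
mkdir -p pics; cat > h.py <<'E'
import numpy as np, cv2
from plant import env
def grab(c,fn=None):
    f=env.grab_frame(c)
    if fn: cv2.imwrite('pics/'+fn,cv2.cvtColor(f['image'],cv2.COLOR_RGB2BGR))
    return f
def proj(f,P):
    return cv2.projectPoints(np.array(P,float).reshape(-1,3),np.array(f['rvec'],float),np.array(f['tvec'],float),np.array(f['mtx'],float),None)[0].reshape(-1,2)
def ray(f,uv):
    R=cv2.Rodrigues(np.array(f['rvec'],float))[0];t=np.array(f['tvec'],float).ravel()
    d=R.T@np.linalg.inv(f['mtx'])@np.array([uv[0],uv[1],1.0]); return -R.T@t,d/np.linalg.norm(d)
def atz(f,uv,z):
    c,d=ray(f,uv); return c+d*(z-c[2])/d[2]
def tri(f1,u1,f2,u2):
    c1,d1=ray(f1,u1);c2,d2=ray(f2,u2)
    s=np.linalg.lstsq(np.array([d1,-d2]).T,c2-c1,rcond=None)[0]
    a=c1+s[0]*d1;b=c2+s[1]*d2
    return (a+b)/2,np.linalg.norm(a-b)
E
python3 - <<'E'
from h import *
np.set_printoptions(precision=4,suppress=True)
fs=grab('side','s0.png');ft=grab('top','t0.png')
import pickle;pickle.dump((fs,ft),open('f0.pkl','wb'))
for n in ['spent_pack','spent_pack_plate','preamp_bay','free_charger_bay','free_charger','preamp','full_pack','busy_charger']:
    for c in ['side','top']:
        print(n,c,[(np.round(d['position'],1).tolist(),round(d['p'],2)) for d in env.mark_of(c,n)])
print(env.grip_point_offset,env.get_obs())
print(ray(fs,(280,210)),ray(ft,(280,210)))
E
```

```text
spent_pack side [([231.9, 258.9], 0.75), ([307.1, 280.4], 0.75), ([285.9, 306.6], 0.73)]
spent_pack top [([198.8, 274.4], 0.84), ([236.4, 281.8], 0.77), ([206.9, 203.3], 0.6)]
spent_pack_plate side [([308.7, 276.9], 0.64), ([222.3, 243.6], 0.53), ([274.8, 296.2], 0.38)]
spent_pack_plate top [([206.1, 188.9], 0.6), ([228.0, 283.9], 0.5), ([183.5, 262.5], 0.4), ([441.9, 265.7], 0.27)]
preamp_bay side [([232.6, 248.5], 0.89), ([232.4, 257.2], 0.59)]
preamp_bay top [([205.1, 201.9], 0.67), ([443.1, 265.6], 0.52), ([285.0, 221.1], 0.42)]
free_charger_bay side [([283.7, 357.8], 0.91), ([353.9, 229.6], 0.79), ([318.2, 178.8], 0.38)]
free_charger_bay top [([146.6, 309.6], 0.93), ([306.3, 288.1], 0.86), ([287.9, 217.9], 0.72)]
free_charger side [([349.1, 241.9], 0.94), ([282.4, 365.1], 0.74), ([285.6, 227.8], 0.62)]
free_charger top [([305.5, 288.5], 0.87), ([150.0, 312.9], 0.86), ([284.7, 223.7], 0.57)]
preamp side [([231.4, 273.7], 0.64)]
preamp top [([200.8, 212.3], 0.7)]
full_pack side [([319.7, 176.8], 0.79), ([229.9, 249.6], 0.28)]
full_pack top [([364.8, 215.5], 0.72), ([369.7, 215.5], 0.53)]
busy_charger side [([317.4, 178.1], 0.96), ([231.5, 256.7], 0.52), ([271.3, 159.7], 0.41)]
busy_charger top [([369.4, 216.9], 0.82), ([284.4, 221.8], 0.47)]
-0.0187 {'clock': 0.9, 'qpos': array([-1.3811,  0.2451,  1.5578,  0.    ,  1.3387, -0.1741]), 'qd': array([ 0.0023,  0.0014, -0.0007,  0.0001,  0.0008,  0.001 ]), 'joint_torque': array([ -0.0006, -42.9516, -32.6426,  -0.0002,   0.0005,   0.    ]), 'tcp_pos': array([ 0.2313, -0.6074,  0.2313]), 'tcp_rot': array([ 0.1279,  0.6954,  0.1279, -0.6954]), 'wrist_force': array([0.1454, 0.8465, 0.5338]), 'moment': array([-0.0132, -0.0569, -0.0659]), 'gripper_width': 0.08513640732870806}
(array([0.1227, 0.5681, 0.939 ]), array([ 0.3734, -0.5309, -0.7608])) (array([ 0.2487, -0.0203,  1.384 ]), array([ 0.2254, -0.0124, -0.9742]))
```

View pics/s0.png

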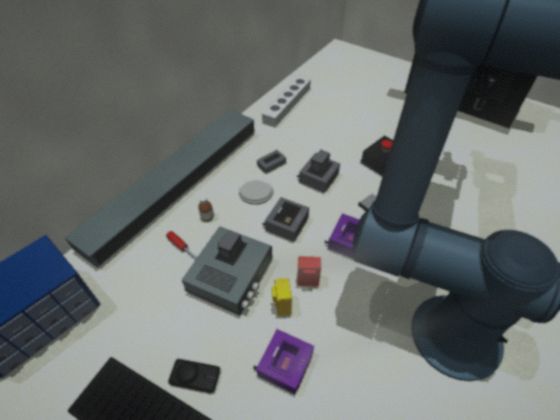

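View pics/t0.png

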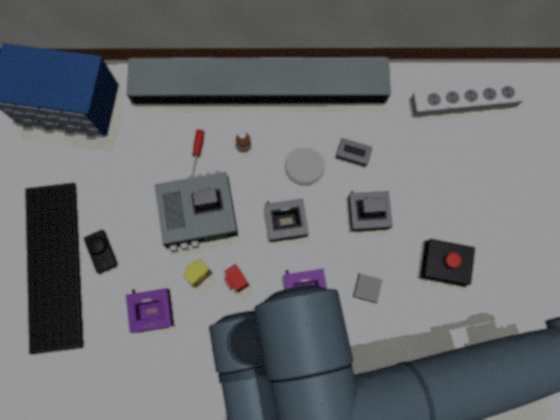

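Side view: preamp with the black pack at about (230,245), the grey free charger at (287,218) and the busy charger at (318,170). Top view: pack at (205,198), free charger at (286,219), busy charger at (372,209). The purple chargers and the red and yellow packs are look-alikes. Next I'll zoom in.

```bash
python3 - <<'E'
from h import *
import pickle
fs,ft=pickle.load(open('f0.pkl','rb'))
for f in(fs,ft): print(f['mtx'])
def crop(f,x,y,w,h,k,):
    im=cv2.cvtColor(f['image'],cv2.COLOR_RGB2BGR)[y:y+h,x:x+w]
    return cv2.resize(im,None,fx=k,fy=k,interpolation=cv2.INTER_CUBIC)
cv2.imwrite('pics/c_t.png',crop(ft,150,165,160,90,5))
cv2.imwrite('pics/c_s.png',crop(fs,175,190,140,120,5))
E
```

```text
[[396.3192678    0.         276.99849194]
 [  0.         396.3192678  212.31041864]
 [  0.           0.           1.        ]]
[[524.26534832   0.         277.01118211]
 [  0.         524.26534832 215.27619551]
 [  0.           0.           1.        ]]
```

View pics/c_t.png

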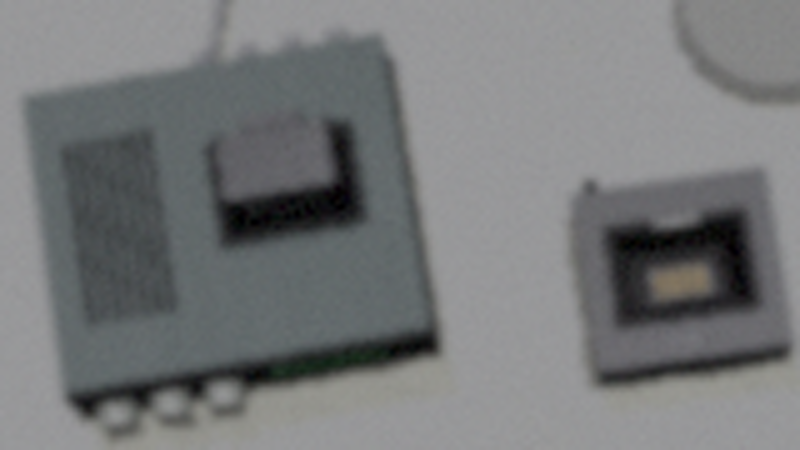

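View pics/c_s.png

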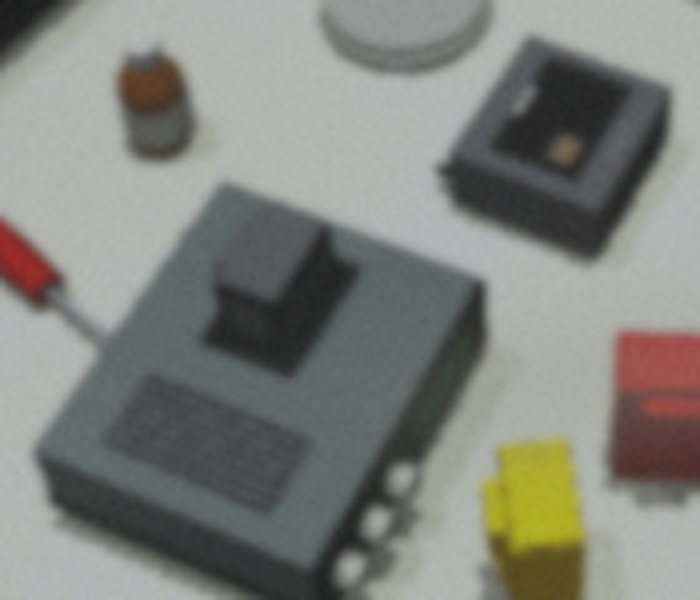

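```bash
cat > fit.py <<'E'
from h import *
import pickle
from scipy.optimize import least_squares
np.set_printoptions(precision=4,suppress=True)
fs,ft=pickle.load(open('f0.pkl','rb'))
T=lambda x,y:((x+.5)/5-.5+150,(y+.5)/5-.5+165)
S=lambda x,y:((x+.5)/5-.5+175,(y+.5)/5-.5+190)
C={'pp':(1,1),'pm':(1,-1),'mm':(-1,-1),'mp':(-1,1)}
def fit(name,hx,hy,z,top,side):
    for lab,use in (('both',(1,1)),('top',(1,0)),('side',(0,1))):
        obs=[]
        if use[0]: obs+=[(ft,C[k],T(*v)) for k,v in top.items()]
        if use[1]: obs+=[(fs,C[k],S(*v)) for k,v in side.items()]
        if len(obs)<3: continue
        def pts(p,c):
            l=np.array([c[0]*hx,c[1]*hy]);cs,sn=np.cos(p[2]),np.sin(p[2])
            return [p[0]+cs*l[0]-sn*l[1],p[1]+sn*l[0]+cs*l[1],z]
        r=lambda p:np.concatenate([proj(f,pts(p,c))[0]-uv for f,c,uv in obs])
        s=least_squares(r,[.5,0,0],loss='soft_l1')
        print(name,lab,s.x[:2],np.degrees(s.x[2]).round(2),'res',np.abs(r(s.x)).max().round(2),np.sqrt(np.mean(r(s.x)**2)).round(2))
fit('deck',.08,.095,.068,dict(pp=(22,95),pm=(383,38),mm=(437,335),mp=(70,398)),dict(pm=(225,185),mm=(485,280),mp=(325,570),pp=(38,452)))
fit('chg',.048,.052,.052,dict(pp=(575,197),pm=(765,168),mm=(792,348),mp=(597,378)),dict(pm=(533,38),mm=(670,90),mp=(600,210),pp=(448,165)))
fit('chgcollar',.02725,.03825,.054,dict(pp=(605,228),pm=(747,207),mm=(762,303),mp=(618,325)),dict(pm=(548,60),mm=(632,88),mp=(577,180),pp=(492,147)))
fit('pack',.018,.029,.1185,dict(pm=(325,115),mm=(335,185),mp=(222,203)),dict(pm=(265,207),mm=(328,225),mp=(277,300),pp=(215,270)))
fit('collar',.02725,.03825,.072,dict(pm=(347,118),mm=(364,220),mp=(225,247)),dict(pp=(203,338),mp=(292,377),mm=(358,268)))
E
python3 fit.py
```

```text
deck both [0.5593 0.1819] 10.63 res 1.74 0.71
deck top [0.5606 0.1813] 10.09 res 0.88 0.54
deck side [0.558  0.1829] 11.14 res 0.7 0.46
chg both [ 0.5326 -0.0518] 8.21 res 2.36 0.82
chg top [ 0.5328 -0.0528] 7.98 res 0.97 0.47
chg side [ 0.5316 -0.0488] 9.3 res 1.28 0.8
chgcollar both [ 0.5347 -0.0527] 8.57 res 0.95 0.5
chgcollar top [ 0.5358 -0.0532] 8.14 res 0.57 0.43
chgcollar side [ 0.5331 -0.0513] 9.11 res 0.3 0.14
pack both [0.5765 0.1518] 10.43 res 2.0 0.88
pack top [0.577 0.152] 9.56 res 0.33 0.19
pack side [0.5761 0.1518] 11.39 res 2.12 1.15
collar both [0.576  0.1521] 11.28 res 0.98 0.48
collar top [0.5764 0.1522] 11.54 res 0.95 0.5
collar side [0.575 0.152] 10.29 res 0.58 0.36
```

```bash
cat > edge.py <<'E'
from h import *
import pickle
from scipy.optimize import least_squares
from scipy.ndimage import map_coordinates,gaussian_filter
np.set_printoptions(precision=4,suppress=True)
C4=[(1,1),(1,-1),(-1,-1),(-1,1)] # edges: +x,-y,-x,+y
def corners(p,hx,hy,z):
    cs,sn=np.cos(p[2]),np.sin(p[2])
    return np.array([[p[0]+cs*a*hx-sn*b*hy,p[1]+sn*a*hx+cs*b*hy,z] for a,b in C4])
def meas(f,p,hx,hy,z,edges,sign,W=2.5):
    g=gaussian_filter(f['image'].astype(float).mean(2),0.7)
    c=corners(p,hx,hy,z);ctr=proj(f,c.mean(0))[0];out=[]
    for e in edges:
        a,b=c[e],c[(e+1)%4]
        for t in np.linspace(.12,.88,25):
            P=a+(b-a)*t;uv=proj(f,P)[0]
            q=proj(f,np.array([a,b]));d=(q[1]-q[0]);d/=np.linalg.norm(d);n=np.array([-d[1],d[0]])
            if n@(uv-ctr)<0:n=-n
            s=np.arange(-W-.2,W+.21,.1);xy=uv+s[:,None]*n
            v=map_coordinates(g,[xy[:,1],xy[:,0]],order=3)
            G=np.gradient(v,s)*sign.get(e,1); G[(s<-W)|(s>W)]=-9
            k=np.argmax(G)
            if G[k]>6 and 2<k<len(s)-3: out.append((e,t,uv+s[k]*n,n))
    return out
def run(name,hx,hy,z,p,cams):
    p=np.array(p,float)
    def solve(p,sel):
        for it in range(6):
            obs=[(f,)+m for f,ed,sg in sel for m in meas(f,p,hx,hy,z,ed,sg,4 if it<2 else 2)]
            def r(q):
                c=corners(q,hx,hy,z)
                o=[]
                for f,e,t,uv,n in obs: o.append((proj(f,c[e]+(c[(e+1)%4]-c[e])*t)[0]-uv)@n)
                return np.array(o)
            s=least_squares(r,p,loss='soft_l1',f_scale=.3);p=s.x
        return p,len(obs),np.sqrt(np.mean(r(p)**2)),[ (e,sum(o[1]==e for o in obs)) for e in range(4)]
    for lab,sel in (('both',cams),('first',cams[:1]),('second',cams[1:])):
        if not sel: continue
        q,n,rm,cnt=solve(p.copy(),sel)
        print(name,lab,q[:2],np.degrees(q[2]).round(2),n,round(rm,2),cnt)
if __name__=='__main__':
    fs,ft=pickle.load(open('f0.pkl','rb'));r=np.radians
    dk={0:1,1:1,2:1,3:1}
    run('deck',.08,.095,.068,(.5593,.1819,r(10.6)),[(ft,[0,1,3],{0:1,1:-1,3:1}),(fs,[0,1,2,3],{0:1,1:1,2:-1,3:-1})])
    # collar outer edges: inside dark, outside brighter
    run('ccollar',.02725,.03825,.054,(.5347,-.0527,r(8.5)),[(ft,[1,2,3],dk),(fs,[1,2,3],dk)])
    run('pcollar',.02725,.03825,.072,(.576,.152,r(10.6)),[(ft,[1,2],dk),(fs,[2,3],dk)])
    run('ptop',.018,.029,.1185,(.5765,.152,r(10.4)),[(ft,[1,2],{1:-1,2:-1}),(fs,[0,2,3],{0:1,2:-1,3:-1})])
    run('charger',.048,.052,.051,(.5326,-.052,r(8.5)),[(ft,[0,1,2],{0:1,1:1,2:-1,3:1}),(fs,[0,1,2,3],{0:1,1:1,2:-1,3:-1})])
E
python3 edge.py
```

```text
deck both [0.5623 0.1841] 10.37 173 0.47 [(0, 50), (1, 48), (2, 25), (3, 50)]
deck first [0.5629 0.184 ] 10.46 72 0.71 [(0, 25), (1, 22), (2, 0), (3, 25)]
deck second [0.5621 0.1841] 10.38 100 0.13 [(0, 25), (1, 25), (2, 25), (3, 25)]
ccollar both [ 0.5344 -0.0522] 8.25 150 0.94 [(0, 0), (1, 50), (2, 50), (3, 50)]
ccollar first [ 0.5353 -0.0521] 8.07 75 0.54 [(0, 0), (1, 25), (2, 25), (3, 25)]
ccollar second [ 0.5331 -0.0523] 9.26 75 1.18 [(0, 0), (1, 25), (2, 25), (3, 25)]
pcollar both [0.575 0.153] 10.04 100 0.37 [(0, 0), (1, 25), (2, 50), (3, 25)]
pcollar first [0.5762 0.1527] 9.6 50 0.23 [(0, 0), (1, 25), (2, 25), (3, 0)]
pcollar second [0.5738 0.1532] 10.31 50 0.1 [(0, 0), (1, 0), (2, 25), (3, 25)]
ptop both [0.5771 0.1516] 10.74 103 0.31 [(0, 3), (1, 25), (2, 50), (3, 25)]
ptop first [0.577  0.1517] 10.54 50 0.23 [(0, 0), (1, 25), (2, 25), (3, 0)]
ptop second [0.5773 0.1514] 11.26 53 0.35 [(0, 3), (1, 0), (2, 25), (3, 25)]
charger both [ 0.5344 -0.0517] 8.36 174 0.3 [(0, 50), (1, 50), (2, 49), (3, 25)]
charger first [ 0.5348 -0.0521] 8.06 75 0.31 [(0, 25), (1, 25), (2, 25), (3, 0)]
charger second [ 0.5338 -0.0514] 8.53 99 0.2 [(0, 25), (1, 25), (2, 24), (3, 25)]
```

```bash
cat > st.py <<'E'
from h import *
from scipy.spatial.transform import Rotation as R
np.set_printoptions(precision=4,suppress=True)
def st():
    o=env.get_obs();q=o['tcp_rot'];r=R.from_quat([q[1],q[2],q[3],q[0]])
    M=r.as_matrix();y=M[:,1]
    print('t',round(o['clock'],2),'tcp',o['tcp_pos'],'x',M[:,0],'y',y,'yawy',np.degrees(np.arctan2(y[1],y[0])).round(2),'F',o['wrist_force'].round(2),'M',o['moment'].round(2),'w',round(o['gripper_width'],4),'q6',round(o['qpos'][5],3))
    return o
if __name__=='__main__': st()
E
python3 st.py
```

```text
t 0.9 tcp [ 0.2313 -0.6074  0.2313] x [-0.  0. -1.] y [ 0.3559 -0.9345 -0.    ] yawy -69.15 F [0.15 0.85 0.53] M [-0.01 -0.06 -0.07] w 0.0851 q6 -0.174
```

```bash

python3 -m creep '[1.7,3.7,0,0,0,4, 3.4,7.4,0,0,0,8, 5.1,11.1,0,0,0,12, 6.8,14.8,0,0,0,16, 8.5,18.5,0,0,0,20]' 1 30
python3 -m creep '[1.7,3.7,0,0,0,4, 3.4,7.4,0,0,0,8, 5.1,11.1,0,0,0,12, 6.8,14.8,0,0,0,16, 8.5,18.5,0,0,0,20]'
python3 -m creep '[1.7,3.7,0,0,0,4, 3.4,7.4,0,0,0,8, 5.1,11.1,0,0,0,12, 6.8,14.8,0,0,0,16, 8.5,18.5,0,0,0,20]'
python3 -m creep '[1.7,3.7,0,0,0,4, 3.4,7.4,0,0,0,8, 5.1,11.1,0,0,0,12, 6.8,14.8,0,0,0,16, 8.5,18.5,0,0,0,20]'
python3 st.py
```

```text
clock: 1.32
tcp_pos: [0.3167, -0.4207, 0.2313]
tcp_rot: [0.248, 0.662, 0.248, -0.662]
wrist_force: [0.7, -1.2, 0.2]
gripper_width: 0.0857
clock: 1.73
tcp_pos: [0.4017, -0.2357, 0.2316]
tcp_rot: [0.359, 0.609, 0.359, -0.609]
wrist_force: [1.0, 0.1, 0.5]
gripper_width: 0.0852
clock: 2.15
tcp_pos: [0.4868, -0.0504, 0.2317]
tcp_rot: [0.46, 0.538, 0.459, -0.537]
wrist_force: [0.3, -1.0, -0.5]
gripper_width: 0.0855
clock: 2.57
tcp_pos: [0.5718, 0.1347, 0.2315]
tcp_rot: [0.546, 0.45, 0.546, -0.449]
wrist_force: [0.9, -0.3, 0.1]
gripper_width: 0.0858
t 2.57 tcp [0.5718 0.1347 0.2315] x [ 0.0005 -0.0001 -1.    ] y [0.9814 0.192  0.0005] yawy 11.07 F [ 0.95 -0.34  0.14] M [0.   0.02 0.02] w 0.0858 q6 -0.155
```

```bash

python3 -m creep '[0.3,0.9,-2,0,0,-0.6, 0.6,1.8,-4,0,0,-0.6, 0.6,1.8,-6,0,0,-0.6, 0.6,1.8,-8,0,0,-0.6, 0.6,1.8,-8,0,0,-0.6]'
python3 - <<'E'
from st import *
import pickle
st()
fs=grab('side');ft=grab('top')
pickle.dump((fs,ft),open('f1.pkl','wb'))
def crop(f,x,y,w,h,k,):
    im=cv2.cvtColor(f['image'],cv2.COLOR_RGB2BGR)[y:y+h,x:x+w]
    return cv2.resize(im,None,fx=k,fy=k,interpolation=cv2.INTER_CUBIC)
a=crop(ft,165,150,90,120,4);b=crop(fs,170,160,100,120,4)
cv2.imwrite('pics/a1.png',np.hstack([a,b]))
E
```

```text
clock: 2.98
tcp_pos: [0.5743, 0.1506, 0.1466]
tcp_rot: [0.541, 0.451, 0.545, -0.455]
wrist_force: [-0.7, -0.6, -1.0]
gripper_width: 0.0853
t 2.98 tcp [0.5743 0.1506 0.1466] x [-0.0084 -0.0006 -1.    ] y [ 0.9839  0.1784 -0.0084] yawy 10.28 F [-0.71 -0.56 -1.01] M [-0.02  0.01  0.02] w 0.0853 q6 -0.114
```

View pics/a1.png

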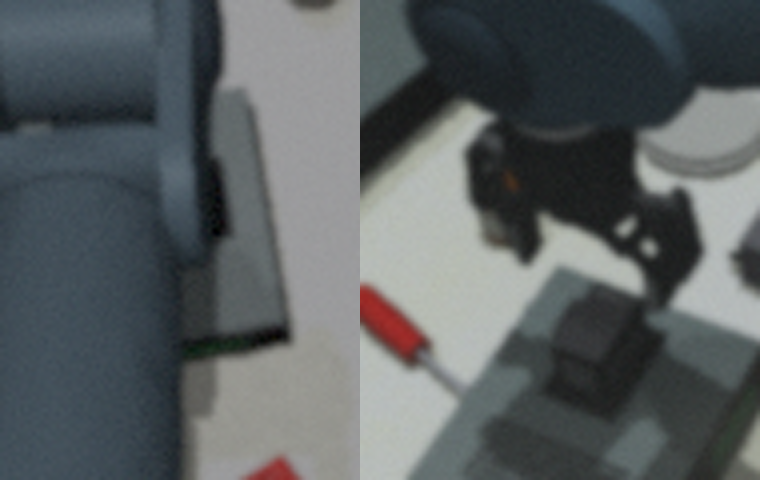

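The arm blocks the top view. In the side view the open fingers straddle the pack: fingers at about (302,223) and (335,233), pack top at about (318,240) in full pixels. I'll let it settle, then descend.

```bash

python3 -m creep '[0,0,0,0,0,0, 0,0,0,0,0,0, 0,0,0,0,0,0, 0,0,0,0,0,0, 0,0,0,0,0,0]'
python3 st.py
```

```text
clock: 3.5
tcp_pos: [0.5777, 0.1505, 0.1521]
tcp_rot: [0.543, 0.454, 0.542, -0.453]
wrist_force: [0.1, -0.6, -1.2]
gripper_width: 0.0852
t 3.5 tcp [0.5777 0.1505 0.1521] x [ 0.0013  0.0001 -1.    ] y [0.9841 0.1777 0.0013] yawy 10.23 F [ 0.05 -0.64 -1.23] M [-0.   -0.02  0.02] w 0.0852 q6 -0.114
```

```bash

python3 -m creep '[0,0.2,-1.5,0,0,0, 0,0.2,-3,0,0,0, 0,0.2,-4.5,0,0,0, 0,0.2,-6,0,0,0, 0,0.2,-7,0,0,0]'
python3 -m creep '[0,0,-0.2,0,0,0, 0,0,-0.5,0,0,0, 0,0,-0.7,0,0,0, 0,0,-0.7,0,0,0, 0,0,-0.7,0,0,0]'
python3 - <<'E'
from st import *
st()
fs=grab('side')
im=cv2.cvtColor(fs['image'],cv2.COLOR_RGB2BGR)[180:290,170:270]
cv2.imwrite('pics/a2.png',cv2.resize(im,None,fx=6,fy=5.4,interpolation=cv2.INTER_CUBIC))
E
```

```text
clock: 3.92
tcp_pos: [0.5766, 0.1524, 0.0799]
tcp_rot: [0.542, 0.453, 0.543, -0.454]
wrist_force: [-0.2, 0.4, 0.0]
gripper_width: 0.0858
clock: 4.33
tcp_pos: [0.5778, 0.1526, 0.075]
tcp_rot: [0.543, 0.454, 0.542, -0.453]
wrist_force: [0.1, -0.4, -0.3]
gripper_width: 0.0856
t 4.33 tcp [0.5778 0.1526 0.075 ] x [ 0.0013  0.0001 -1.    ] y [0.984  0.1779 0.0013] yawy 10.25 F [ 0.11 -0.39 -0.27] M [-0.01 -0.   -0.01] w 0.0856 q6 -0.11
```

View pics/a2.png

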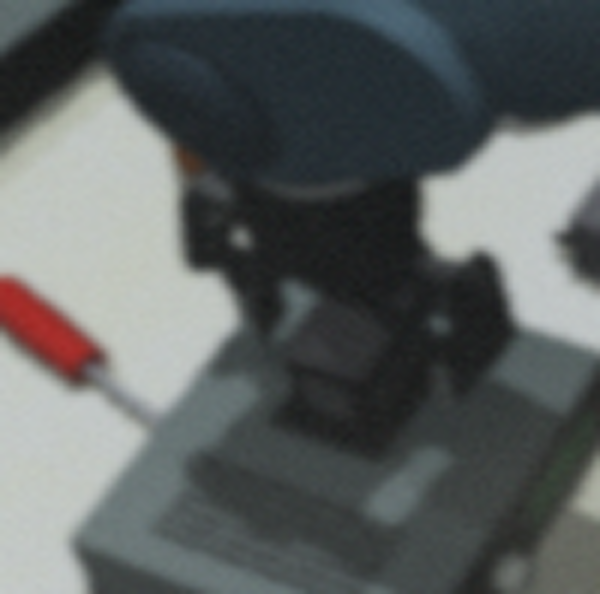

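The fingers straddle the pack, far finger at about (214,240) and near finger at about (246,252). I'll close in stages and watch the lateral force.

```bash

python3 -m creep '[0,0,0,0,0,0, 0,0,0,0,0,0, 0,0,0,0,0,0, 0,0,0,0,0,0, 0,0,0,0,0,0]' 0.56 30
python3 -m creep '[0,0,0,0,0,0, 0,0,0,0,0,0, 0,0,0,0,0,0, 0,0,0,0,0,0, 0,0,0,0,0,0]' 0.5
python3 st.py
```

```text
clock: 4.8
tcp_pos: [0.5782, 0.1526, 0.0749]
tcp_rot: [0.543, 0.454, 0.542, -0.453]
wrist_force: [2.9, 0.2, -0.0]
gripper_width: 0.0477
clock: 5.22
tcp_pos: [0.5783, 0.1526, 0.0751]
tcp_rot: [0.543, 0.454, 0.542, -0.453]
wrist_force: [4.7, 2.5, 4.2]
gripper_width: 0.0427
t 5.22 tcp [0.5783 0.1526 0.0751] x [ 0.0027  0.0003 -1.    ] y [0.9841 0.1778 0.0027] yawy 10.24 F [4.69 2.46 4.24] M [ 0.21 -0.93  0.03] w 0.0427 q6 -0.11
```

```bash

python3 -m creep '[0,0,0,0,0,0, 0,0,0,0,0,0, 0,0,0,0,0,0, 0,0,0,0,0,0, 0,0,0,0,0,0]' 0.47
python3 st.py
python3 -m creep '[0,0,0,0,0,0, 0,0,0,0,0,0, 0,0,0,0,0,0, 0,0,0,0,0,0, 0,0,0,0,0,0]' 0.44
python3 st.py
```

```text
clock: 5.63
tcp_pos: [0.5777, 0.1525, 0.0746]
tcp_rot: [0.543, 0.454, 0.542, -0.453]
wrist_force: [4.1, -0.1, 4.8]
gripper_width: 0.0404
t 5.63 tcp [0.5777 0.1525 0.0746] x [ 0.001   0.0001 -1.    ] y [0.9841 0.1778 0.001 ] yawy 10.24 F [ 4.07 -0.09  4.76] M [ 0.19 -0.89 -0.01] w 0.0404 q6 -0.11
clock: 6.05
tcp_pos: [0.5776, 0.1525, 0.0747]
tcp_rot: [0.543, 0.453, 0.542, -0.453]
wrist_force: [3.1, -0.1, 5.8]
gripper_width: 0.0376
t 6.05 tcp [0.5776 0.1525 0.0747] x [ 0.0006 -0.     -1.    ] y [0.9841 0.1778 0.0005] yawy 10.24 F [ 3.12 -0.05  5.8 ] M [ 0.11 -0.78  0.04] w 0.0376 q6 -0.11
```

```bash

python3 -m creep '[0,0,0,0,0,0, 0,0,0,0,0,0, 0,0,0,0,0,0, 0,0,0,0,0,0, 0,0,0,0,0,0]' 0.36 40
python3 st.py
```

```text
clock: 6.47
tcp_pos: [0.5776, 0.1525, 0.075]
tcp_rot: [0.543, 0.453, 0.543, -0.453]
wrist_force: [2.6, 0.4, 8.3]
gripper_width: 0.0374
t 6.47 tcp [0.5776 0.1525 0.075 ] x [ 0.0004 -0.0001 -1.    ] y [0.9841 0.1779 0.0004] yawy 10.25 F [2.58 0.4  8.27] M [ 0.15 -0.51 -0.02] w 0.0374 q6 -0.11
```

```bash

python3 -m creep '[0,0,0.05,0,0,0, 0,0,0.1,0,0,0, 0,0,0.15,0,0,0, 0,0,0.2,0,0,0, 0,0,0.2,0,0,0]'
python3 st.py
python3 -m creep '[0,0,0.05,0,0,0, 0,0,0.1,0,0,0, 0,0,0.15,0,0,0, 0,0,0.2,0,0,0, 0,0,0.2,0,0,0]'
python3 st.py
```

```text
clock: 6.88
tcp_pos: [0.5774, 0.1525, 0.0763]
tcp_rot: [0.543, 0.453, 0.543, -0.453]
wrist_force: [5.4, -0.1, 3.5]
gripper_width: 0.0375
t 6.88 tcp [0.5774 0.1525 0.0763] x [ 0.0002 -0.0001 -1.    ] y [0.9841 0.1778 0.0002] yawy 10.24 F [ 5.42 -0.12  3.52] M [ 0.13 -1.09  0.01] w 0.0375 q6 -0.11
clock: 7.3
tcp_pos: [0.577, 0.1525, 0.0781]
tcp_rot: [0.543, 0.453, 0.543, -0.454]
wrist_force: [4.3, 0.5, 3.3]
gripper_width: 0.0369
t 7.3 tcp [0.577  0.1525 0.0781] x [-0.0007 -0.0002 -1.    ] y [ 0.984   0.178  -0.0007] yawy 10.25 F [4.25 0.54 3.29] M [ 0.07 -0.89  0.04] w 0.0369 q6 -0.11
```

```bash

python3 -m creep '[0.03,0,0.05,0,0,0, 0.06,0,0.1,0,0,0, 0.08,0,0.15,0,0,0, 0.08,0,0.2,0,0,0, 0.08,0,0.2,0,0,0]'
python3 st.py
python3 -m creep '[0,0,0.05,0,0,0, 0,0,0.1,0,0,0, 0,0,0.15,0,0,0, 0,0,0.2,0,0,0, 0,0,0.2,0,0,0]'
python3 st.py
```

```text
clock: 7.72
tcp_pos: [0.5772, 0.1525, 0.0798]
tcp_rot: [0.542, 0.453, 0.543, -0.454]
wrist_force: [1.5, 0.1, 2.1]
gripper_width: 0.0367
t 7.72 tcp [0.5772 0.1525 0.0798] x [-0.0023 -0.0002 -1.    ] y [ 0.984   0.1779 -0.0023] yawy 10.25 F [1.49 0.12 2.1 ] M [-0.05 -0.18  0.03] w 0.0367 q6 -0.11
clock: 8.13
tcp_pos: [0.5768, 0.1525, 0.0811]
tcp_rot: [0.542, 0.453, 0.543, -0.454]
wrist_force: [-0.8, -0.2, -4.0]
gripper_width: 0.037
t 8.13 tcp [0.5768 0.1525 0.0811] x [-0.0031 -0.0002 -1.    ] y [ 0.984   0.1779 -0.0031] yawy 10.25 F [-0.78 -0.18 -3.97] M [ 0.03 -0.03  0.01] w 0.037 q6 -0.11
```

```bash

python3 -m creep '[0,0,0.2,0,0,0, 0,0,0.4,0,0,0, 0,0,0.6,0,0,0, 0,0,0.8,0,0,0, 0,0,1,0,0,0]'
python3 st.py
python3 -m creep '[0,0,0.2,0,0,0, 0,0,0.4,0,0,0, 0,0,0.6,0,0,0, 0,0,0.8,0,0,0, 0,0,1,0,0,0]'
python3 st.py
```

```text
clock: 8.55
tcp_pos: [0.5781, 0.1525, 0.0926]
tcp_rot: [0.543, 0.453, 0.543, -0.453]
wrist_force: [0.7, 0.2, -3.3]
gripper_width: 0.0365
t 8.55 tcp [0.5781 0.1525 0.0926] x [ 0.0001  0.     -1.    ] y [0.9841 0.1778 0.0001] yawy 10.24 F [ 0.73  0.15 -3.26] M [-0.01  0.02  0.05] w 0.0365 q6 -0.11
clock: 8.97
tcp_pos: [0.5781, 0.1525, 0.1025]
tcp_rot: [0.543, 0.453, 0.543, -0.453]
wrist_force: [-0.9, -0.4, -3.2]
gripper_width: 0.0368
t 8.97 tcp [0.5781 0.1525 0.1025] x [-0. -0. -1.] y [ 0.9841  0.1779 -0.    ] yawy 10.24 F [-0.93 -0.37 -3.24] M [-0.01 -0.   -0.04] w 0.0368 q6 -0.11
```

```bash

python3 -m creep '[0,0,0.4,0,0,0, 0,0,0.9,0,0,0, 0,0,1.4,0,0,0, 0,0,1.9,0,0,0, 0,0,2.5,0,0,0]'
python3 st.py
python3 -m creep '[0,0,0.8,0,0,0, 0,0,1.6,0,0,0, 0,0,2.4,0,0,0, 0,0,3.2,0,0,0, 0,0,3.5,0,0,0]'
python3 - <<'E'
from st import *
import pickle
st()
fs=grab('side');pickle.dump(fs,open('f3.pkl','wb'))
im=cv2.cvtColor(fs['image'],cv2.COLOR_RGB2BGR)[150:280,160:320]
cv2.imwrite('pics/a3.png',cv2.resize(im,None,fx=4.6,fy=4.6,interpolation=cv2.INTER_CUBIC))
E
```

```text
clock: 9.38
tcp_pos: [0.5781, 0.1525, 0.1279]
tcp_rot: [0.543, 0.453, 0.543, -0.453]
wrist_force: [0.3, 0.3, -4.1]
gripper_width: 0.0368
t 9.38 tcp [0.5781 0.1525 0.1279] x [ 0.  0. -1.] y [0.9841 0.1778 0.    ] yawy 10.24 F [ 0.34  0.29 -4.07] M [ 0.03 -0.04  0.02] w 0.0368 q6 -0.11
clock: 9.8
tcp_pos: [0.579, 0.1526, 0.1643]
tcp_rot: [0.543, 0.454, 0.542, -0.453]
wrist_force: [0.5, -0.0, -3.8]
gripper_width: 0.0369
t 9.8 tcp [0.579  0.1526 0.1643] x [ 0.0027  0.0002 -1.    ] y [0.984  0.1779 0.0027] yawy 10.25 F [ 0.48 -0.   -3.82] M [-0.06  0.06  0.03] w 0.0369 q6 -0.11
```

View pics/a3.png

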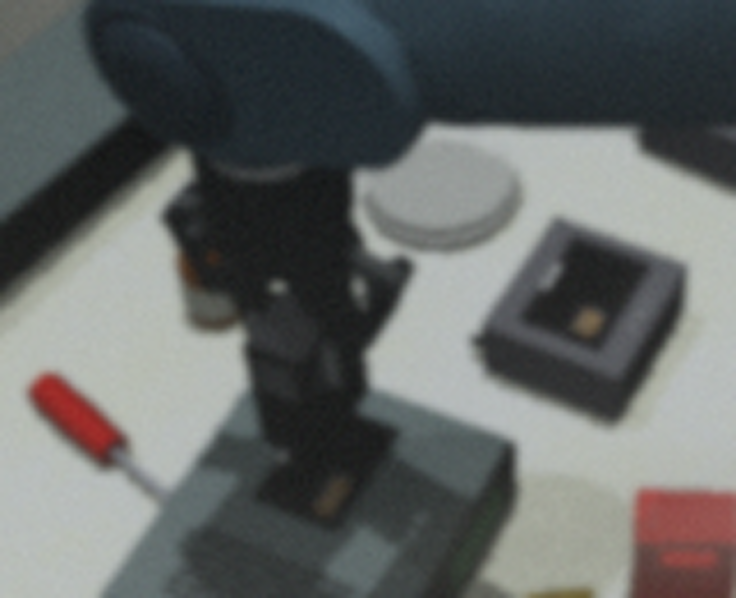

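```bash

python3 -m creep '[-0.8,-3.9,0,0,0,-0.4, -1.6,-7.8,0,0,0,-0.8, -2.4,-11.7,0,0,0,-1.2, -3.2,-15.6,0,0,0,-1.6, -3.8,-18.5,0,0,0,-2]'
python3 -m creep '[-0.2,-1,0,0,0,0, -0.4,-1.9,0,0,0,0, -0.4,-1.9,0,0,0,0, -0.4,-1.9,0,0,0,0, -0.4,-1.9,0,0,0,0]'
python3 - <<'E'
from st import *
import pickle
st()
fs=grab('side');ft=grab('top');pickle.dump((fs,ft),open('f4.pkl','wb'))
def crop(f,x,y,w,h,k,):
    im=cv2.cvtColor(f['image'],cv2.COLOR_RGB2BGR)[y:y+h,x:x+w]
    return cv2.resize(im,None,fx=k,fy=k,interpolation=cv2.INTER_CUBIC)
cv2.imwrite('pics/a4t.png',crop(ft,150,150,160,110,5))
cv2.imwrite('pics/a4s.png',crop(fs,190,150,150,120,5))
E
```

```text
clock: 10.27
tcp_pos: [0.5391, -0.0349, 0.1621]
tcp_rot: [0.534, 0.463, 0.534, -0.463]
wrist_force: [1.0, 0.4, -3.9]
gripper_width: 0.0365
clock: 10.68
tcp_pos: [0.5362, -0.0503, 0.1622]
tcp_rot: [0.535, 0.462, 0.535, -0.462]
wrist_force: [0.1, -0.8, -2.9]
gripper_width: 0.0373
t 10.68 tcp [ 0.5362 -0.0503  0.1622] x [-0.0002  0.0005 -1.    ] y [ 0.9895  0.1448 -0.0001] yawy 8.32 F [ 0.12 -0.8  -2.87] M [ 0.05 -0.01 -0.01] w 0.0373 q6 -0.45
```

View pics/a4t.png

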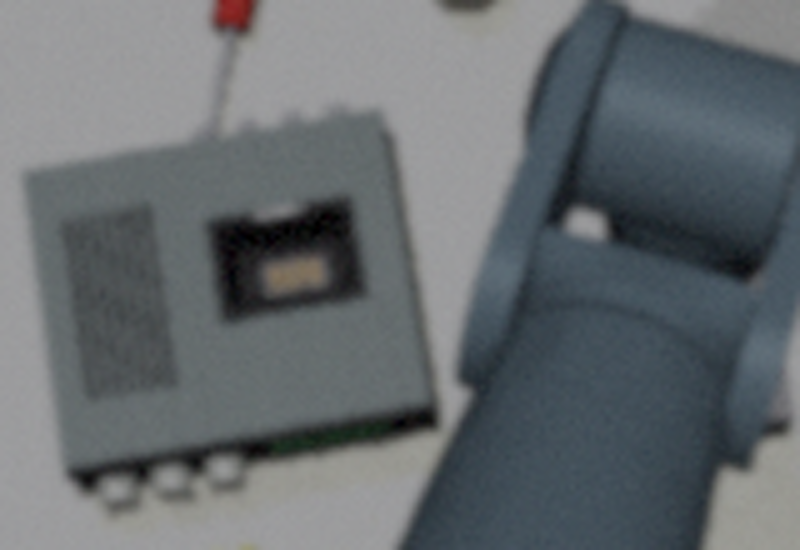

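View pics/a4s.png

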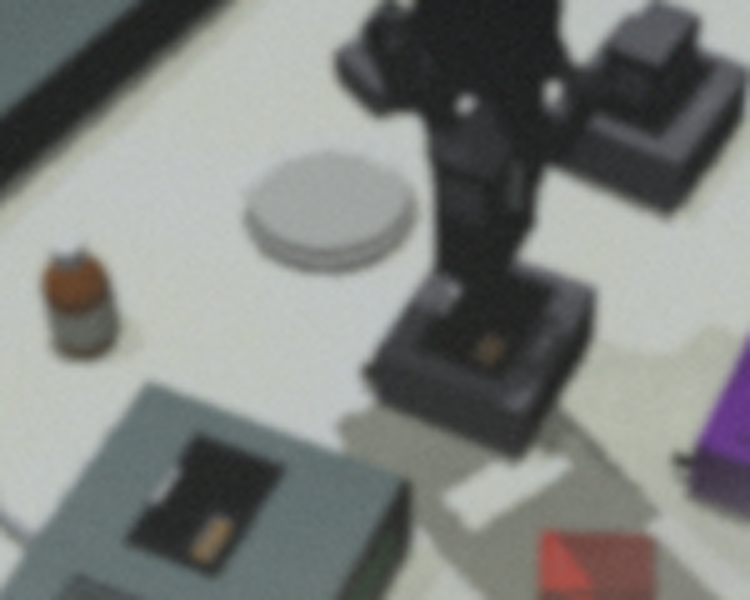

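Both preamp bay corners are now clear: top view collar about (192,194) to (223,209). I'll fit the preamp and charger collars the same way to get the relative offset.

```bash
cat > rel.py <<'E'
from edge import *
fs0,ft0=pickle.load(open('f0.pkl','rb'));fs,ft=pickle.load(open('f4.pkl','rb'));r=np.radians
dk={0:1,1:1,2:1,3:1}
print('top shift check')
for nm,f in (('top',ft),('side',fs)):
    run('pre '+nm,.02725,.03825,.072,(.576,.152,r(10.4)),[(f,[0,1,2,3],dk)])
for nm,f in (('top',ft0),('side',fs0)):
    run('chg '+nm,.02725,.03825,.054,(.5345,-.052,r(8.4)),[(f,[0,1,2,3],dk)])
for nm,f in (('top',ft0),('side',fs0)):
    run('busy '+nm,.048,.052,.051,(.5345,-.052,r(8.4)),[(f,[0,1,2] if nm=='top' else [0,1,2,3],{0:1,1:1,2:-1,3:1} if nm=='top' else {0:1,1:1,2:-1,3:-1})])
E
python3 rel.py
python3 - <<'E'
import sys;sys.path.insert(0,'.')
from h import *
from edge import corners
import pickle
fs0,ft0=pickle.load(open('f0.pkl','rb'));fs,ft=pickle.load(open('f4.pkl','rb'))
out=[]
for f,p,z in((ft,(.5765,.152,.1815),.072),(fs,(.5765,.152,.1815),.072),(ft0,(.5345,-.052,.1466),.054),(fs0,(.5345,-.052,.1466),.054)):
    im=cv2.cvtColor(f['image'],cv2.COLOR_RGB2BGR);c=proj(f,[p[0],p[1],z])[0];x0,y0=(c-25).astype(int)
    k=7;im=cv2.resize(im[y0:y0+50,x0:x0+50],None,fx=k,fy=k,interpolation=cv2.INTER_CUBIC)
    for hx,hy,col in((.02725,.03825,(0,255,0)),(.01925,.03025,(0,0,255))):
        q=((proj(f,corners(p,hx,hy,z))-[x0,y0]+.5)*k-.5).round().astype(int)
        cv2.polylines(im,[q.reshape(-1,1,2)],True,col,1)
    out.append(im)
g=np.vstack([np.hstack(out[:2]),np.hstack(out[2:])]);cv2.imwrite('pics/ov.png',cv2.resize(g,(600,600)))
E
```

```text
top shift check
pre top both [0.5758 0.1511] 9.86 91 0.62 [(0, 16), (1, 25), (2, 25), (3, 25)]
pre top first [0.5758 0.1511] 9.86 91 0.62 [(0, 16), (1, 25), (2, 25), (3, 25)]
pre side both [0.5741 0.1528] 10.21 100 0.55 [(0, 25), (1, 25), (2, 25), (3, 25)]
pre side first [0.5741 0.1528] 10.21 100 0.55 [(0, 25), (1, 25), (2, 25), (3, 25)]
chg top both [ 0.5348 -0.0522] 8.14 88 0.59 [(0, 13), (1, 25), (2, 25), (3, 25)]
chg top first [ 0.5348 -0.0522] 8.14 88 0.59 [(0, 13), (1, 25), (2, 25), (3, 25)]
chg side both [ 0.5329 -0.0523] 8.81 100 1.15 [(0, 25), (1, 25), (2, 25), (3, 25)]
chg side first [ 0.5329 -0.0523] 8.81 100 1.15 [(0, 25), (1, 25), (2, 25), (3, 25)]
busy top both [ 0.5348 -0.0521] 8.08 75 0.32 [(0, 25), (1, 25), (2, 25), (3, 0)]
busy top first [ 0.5348 -0.0521] 8.08 75 0.32 [(0, 25), (1, 25), (2, 25), (3, 0)]
busy side both [ 0.5338 -0.0514] 8.52 99 0.2 [(0, 25), (1, 25), (2, 24), (3, 25)]
busy side first [ 0.5338 -0.0514] 8.52 99 0.2 [(0, 25), (1, 25), (2, 24), (3, 25)]
```

View pics/ov.png

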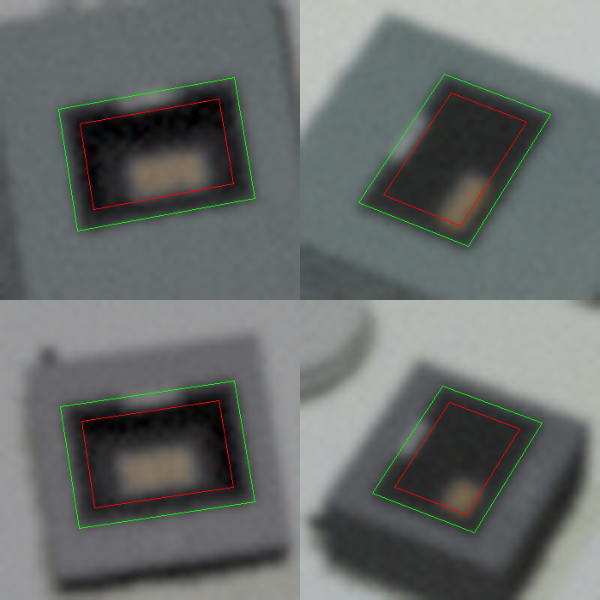

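```bash

python3 -m creep '[0,-0.1,-1,0,0,0, 0,-0.1,-2,0,0,0, 0,-0.1,-3,0,0,0, 0,-0.1,-4,0,0,0, 0,-0.1,-5,0,0,0]'
python3 -m creep '[0,0,0,0,0,0, 0,0,0,0,0,0, 0,0,0,0,0,0, 0,0,0,0,0,0, 0,0,0,0,0,0]'
python3 - <<'E'
from st import *
import pickle
st()
fs=grab('side')
def crop(f,x,y,w,h,k,):
    im=cv2.cvtColor(f['image'],cv2.COLOR_RGB2BGR)[y:y+h,x:x+w]
    return cv2.resize(im,None,fx=k,fy=k,interpolation=cv2.INTER_CUBIC)
cv2.imwrite('pics/a5s.png',crop(fs,240,160,80,90,6))
E
```

```text
clock: 11.2
tcp_pos: [0.5355, -0.0522, 0.1105]
tcp_rot: [0.534, 0.463, 0.535, -0.463]
wrist_force: [0.5, -0.5, -3.2]
gripper_width: 0.0366
clock: 11.62
tcp_pos: [0.5367, -0.0527, 0.1131]
tcp_rot: [0.535, 0.463, 0.534, -0.463]
wrist_force: [0.0, -0.1, -3.0]
gripper_width: 0.0369
t 11.62 tcp [ 0.5367 -0.0527  0.1131] x [ 0.0015 -0.0005 -1.    ] y [0.9897 0.1434 0.0014] yawy 8.24 F [ 0.02 -0.05 -3.04] M [-0.04 -0.01  0.01] w 0.0369 q6 -0.452
```

View pics/a5s.png

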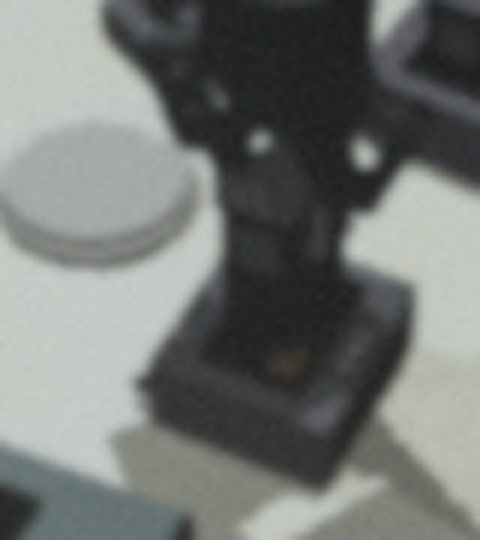

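Pack hangs above the charger, centred on its mouth (around pixel (287,213)). I'll lower it slowly and watch the forces.

```bash

python3 -m creep '[0,0.08,-0.3,0,0,0, 0,0.08,-0.6,0,0,0, 0,0.08,-0.9,0,0,0, 0,0.08,-1,0,0,0, 0,0.08,-1,0,0,0]'; python3 st.py
python3 -m creep '[0,0,-0.1,0,0,0, 0,0,-0.2,0,0,0, 0,0,-0.3,0,0,0, 0,0,-0.4,0,0,0, 0,0,-0.5,0,0,0]'; python3 st.py
```

```text
clock: 12.08
tcp_pos: [0.5357, -0.0515, 0.1016]
tcp_rot: [0.534, 0.463, 0.535, -0.463]
wrist_force: [0.3, 1.1, -3.4]
gripper_width: 0.0368
t 12.08 tcp [ 0.5357 -0.0515  0.1016] x [-0.0012  0.0004 -1.    ] y [ 0.9897  0.1434 -0.0011] yawy 8.24 F [ 0.29  1.09 -3.42] M [ 0.02  0.03 -0.  ] w 0.0368 q6 -0.451
clock: 12.5
tcp_pos: [0.5361, -0.0517, 0.0972]
tcp_rot: [0.535, 0.463, 0.535, -0.463]
wrist_force: [-0.3, -0.4, -3.8]
gripper_width: 0.0369
t 12.5 tcp [ 0.5361 -0.0517  0.0972] x [ 0.0001 -0.     -1.    ] y [0.9897 0.1434 0.0001] yawy 8.25 F [-0.29 -0.37 -3.79] M [ 0.08 -0.05  0.01] w 0.0369 q6 -0.451
```

```bash

python3 -m creep '[0,0,-0.1,0,0,0, 0,0,-0.2,0,0,0, 0,0,-0.3,0,0,0, 0,0,-0.4,0,0,0, 0,0,-0.5,0,0,0]'; python3 st.py
python3 -m creep '[0,0,-0.1,0,0,0, 0,0,-0.2,0,0,0, 0,0,-0.3,0,0,0, 0,0,-0.4,0,0,0, 0,0,-0.5,0,0,0]'; python3 st.py
```

```text
clock: 12.92
tcp_pos: [0.5361, -0.0516, 0.0922]
tcp_rot: [0.535, 0.463, 0.535, -0.463]
wrist_force: [-0.6, 0.3, -3.9]
gripper_width: 0.0369
t 12.92 tcp [ 0.5361 -0.0516  0.0922] x [ 0.  0. -1.] y [0.9897 0.1434 0.    ] yawy 8.24 F [-0.62  0.29 -3.91] M [-0.03  0.02  0.02] w 0.0369 q6 -0.451
clock: 13.33
tcp_pos: [0.5361, -0.0517, 0.0872]
tcp_rot: [0.535, 0.463, 0.535, -0.463]
wrist_force: [-0.4, 0.4, -3.4]
gripper_width: 0.0371
t 13.33 tcp [ 0.5361 -0.0517  0.0872] x [-0.  0. -1.] y [0.9897 0.1433 0.    ] yawy 8.24 F [-0.44  0.44 -3.39] M [ 0.01 -0.01  0.01] w 0.0371 q6 -0.451
```

```bash

python3 -m creep '[0,0,-0.2,0,0,0, 0,0,-0.4,0,0,0, 0,0,-0.6,0,0,0, 0,0,-0.8,0,0,0, 0,0,-1,0,0,0]'; python3 st.py
python3 -m creep '[0,0,-0.2,0,0,0, 0,0,-0.4,0,0,0, 0,0,-0.6,0,0,0, 0,0,-0.8,0,0,0, 0,0,-1,0,0,0]'; python3 st.py
```

```text
clock: 13.75
tcp_pos: [0.5361, -0.0516, 0.077]
tcp_rot: [0.535, 0.463, 0.535, -0.463]
wrist_force: [-0.0, -0.4, -4.4]
gripper_width: 0.0367
t 13.75 tcp [ 0.5361 -0.0516  0.077 ] x [-0.0001  0.0001 -1.    ] y [ 0.9897  0.1434 -0.0001] yawy 8.24 F [-0.04 -0.42 -4.36] M [ 0.02  0.   -0.05] w 0.0367 q6 -0.451
clock: 14.17
tcp_pos: [0.5361, -0.0517, 0.0671]
tcp_rot: [0.535, 0.463, 0.535, -0.463]
wrist_force: [-0.5, -0.6, -4.0]
gripper_width: 0.0368
t 14.17 tcp [ 0.5361 -0.0517  0.0671] x [-0.  0. -1.] y [ 0.9897  0.1434 -0.    ] yawy 8.24 F [-0.55 -0.64 -3.96] M [-0.02  0.   -0.03] w 0.0368 q6 -0.451
```

```bash

python3 -m creep '[0,0,-0.1,0,0,0, 0,0,-0.2,0,0,0, 0,0,-0.3,0,0,0, 0,0,-0.4,0,0,0, 0,0,-0.4,0,0,0]'; python3 st.py
python3 -m creep '[0,0,-0.05,0,0,0, 0,0,-0.1,0,0,0, 0,0,-0.15,0,0,0, 0,0,-0.2,0,0,0, 0,0,-0.2,0,0,0]'; python3 st.py
python3 -m creep '[0,0,-0.03,0,0,0, 0,0,-0.06,0,0,0, 0,0,-0.1,0,0,0, 0,0,-0.1,0,0,0, 0,0,-0.1,0,0,0]'; python3 st.py
```

```text
clock: 14.58
tcp_pos: [0.536, -0.0516, 0.0631]
tcp_rot: [0.535, 0.463, 0.535, -0.463]
wrist_force: [-0.5, -0.5, -3.1]
gripper_width: 0.0372
t 14.58 tcp [ 0.536  -0.0516  0.0631] x [-0.0002  0.0001 -1.    ] y [ 0.9897  0.1434 -0.0002] yawy 8.25 F [-0.46 -0.54 -3.12] M [-0.01 -0.02  0.01] w 0.0372 q6 -0.451
clock: 15.0
tcp_pos: [0.5362, -0.0517, 0.0617]
tcp_rot: [0.535, 0.463, 0.535, -0.463]
wrist_force: [-2.1, -0.2, 2.6]
gripper_width: 0.0371
t 15.0 tcp [ 0.5362 -0.0517  0.0617] x [ 0.0001 -0.0001 -1.    ] y [0.9897 0.1435 0.0001] yawy 8.25 F [-2.13 -0.24  2.6 ] M [0.05 0.5  0.04] w 0.0371 q6 -0.451
clock: 15.42
tcp_pos: [0.5362, -0.0517, 0.0604]
tcp_rot: [0.535, 0.463, 0.535, -0.463]
wrist_force: [-2.5, 1.3, 3.4]
gripper_width: 0.0368
t 15.42 tcp [ 0.5362 -0.0517  0.0604] x [ 0.0003 -0.0001 -1.    ] y [0.9897 0.1434 0.0003] yawy 8.24 F [-2.48  1.34  3.39] M [ 0.01  0.45 -0.09] w 0.0368 q6 -0.451
```

```bash

for i in 1; do python3 -m creep '[0,0,-0.05,0,0,0, 0,0,-0.1,0,0,0, 0,0,-0.15,0,0,0, 0,0,-0.2,0,0,0, 0,0,-0.2,0,0,0]'; done; python3 st.py
python3 -m creep '[0,0,-0.03,0,0,0, 0,0,-0.06,0,0,0, 0,0,-0.1,0,0,0, 0,0,-0.1,0,0,0, 0,0,-0.1,0,0,0]'; python3 st.py
```

```text
clock: 15.83
tcp_pos: [0.5362, -0.0517, 0.0583]
tcp_rot: [0.535, 0.463, 0.535, -0.463]
wrist_force: [-2.2, 0.1, 3.7]
gripper_width: 0.0369
t 15.83 tcp [ 0.5362 -0.0517  0.0583] x [ 0.0002 -0.0001 -1.    ] y [0.9897 0.1433 0.0002] yawy 8.24 F [-2.23  0.13  3.7 ] M [0.02 0.4  0.04] w 0.0369 q6 -0.451
clock: 16.25
tcp_pos: [0.5362, -0.0517, 0.0574]
tcp_rot: [0.535, 0.463, 0.535, -0.463]
wrist_force: [-2.5, 0.0, 4.1]
gripper_width: 0.0368
t 16.25 tcp [ 0.5362 -0.0517  0.0574] x [ 0.0003 -0.0001 -1.    ] y [0.9897 0.1434 0.0003] yawy 8.24 F [-2.5   0.02  4.07] M [ 0.08  0.37 -0.01] w 0.0368 q6 -0.451
```

```bash

python3 -m creep '[0,0,-0.02,0,0,0, 0,0,-0.04,0,0,0, 0,0,-0.06,0,0,0, 0,0,-0.06,0,0,0, 0,0,-0.06,0,0,0]'; python3 st.py
python3 -m creep '[0,0,-0.02,0,0,0, 0,0,-0.04,0,0,0, 0,0,-0.06,0,0,0, 0,0,-0.06,0,0,0, 0,0,-0.06,0,0,0]'; python3 st.py
```

```text
clock: 16.67
tcp_pos: [0.5363, -0.0517, 0.0572]
tcp_rot: [0.535, 0.463, 0.535, -0.463]
wrist_force: [-3.7, 0.6, 6.9]
gripper_width: 0.0371
t 16.67 tcp [ 0.5363 -0.0517  0.0572] x [ 0.     -0.0001 -1.    ] y [0.9897 0.1435 0.    ] yawy 8.25 F [-3.66  0.59  6.88] M [ 0.06  0.63 -0.02] w 0.0371 q6 -0.451
clock: 17.08
tcp_pos: [0.5363, -0.0517, 0.0571]
tcp_rot: [0.535, 0.463, 0.535, -0.463]
wrist_force: [-5.5, 0.4, 11.3]
gripper_width: 0.0369
t 17.08 tcp [ 0.5363 -0.0517  0.0571] x [-0.0004 -0.0001 -1.    ] y [ 0.9896  0.1435 -0.0004] yawy 8.25 F [-5.54  0.41 11.29] M [ 0.19  1.07 -0.03] w 0.0369 q6 -0.451
```

Pressed onto the rigid stop: no further descent and Fz climbing, about 5 mm below first contact, as expected. I'll release while keeping a slight downward bias.

```bash

python3 -m creep '[0,0,-0.03,0,0,0, 0,0,-0.05,0,0,0, 0,0,-0.05,0,0,0, 0,0,-0.05,0,0,0, 0,0,-0.05,0,0,0]' 0.49; python3 st.py
python3 -m creep '[0,0,0,0,0,0, 0,0,0,0,0,0, 0,0,0,0,0,0, 0,0,0,0,0,0, 0,0,0,0,0,0]' 0.54; python3 st.py
```

```text
clock: 17.5
tcp_pos: [0.5372, -0.0517, 0.0562]
tcp_rot: [0.535, 0.463, 0.534, -0.462]
wrist_force: [2.4, 1.4, 4.4]
gripper_width: 0.0417
t 17.5 tcp [ 0.5372 -0.0517  0.0562] x [ 0.0026 -0.0002 -1.    ] y [0.9897 0.1432 0.0026] yawy 8.23 F [2.36 1.43 4.37] M [ 0.32 -0.59  0.05] w 0.0417 q6 -0.451
clock: 17.92
tcp_pos: [0.537, -0.0518, 0.0559]
tcp_rot: [0.535, 0.463, 0.534, -0.462]
wrist_force: [5.8, 1.4, 3.1]
gripper_width: 0.0458
t 17.92 tcp [ 0.537  -0.0518  0.0559] x [ 0.0024 -0.0004 -1.    ] y [0.9897 0.1433 0.0023] yawy 8.24 F [5.77 1.39 3.1 ] M [ 0.28 -0.86  0.  ] w 0.0458 q6 -0.451
```

```bash

python3 -m creep '[0,0,0,0,0,0, 0,0,0,0,0,0, 0,0,0,0,0,0, 0,0,0,0,0,0, 0,0,0,0,0,0]' 0.7; python3 st.py
python3 -m creep '[0,0,0,0,0,0, 0,0,0,0,0,0, 0,0,0,0,0,0, 0,0,0,0,0,0, 0,0,0,0,0,0]' 1; python3 st.py
python3 -m creep '[0,0,1,0,0,0, 0,0,3,0,0,0, 0,0,5,0,0,0, 0,0,8,0,0,0, 0,0,11,0,0,0]'
python3 -m creep '[0,-3,1,0,0,0, 0,-6,2,0,0,0, 0,-9,2,0,0,0, 0,-12,2,0,0,0, 0,-15,2,0,0,0]'
python3 -m creep '[0,-3,1,0,0,0, 0,-6,2,0,0,0, 0,-9,2,0,0,0, 0,-12,2,0,0,0, 0,-15,2,0,0,0]'
python3 - <<'E'
from st import *
import pickle
st()
fs=grab('side');ft=grab('top','t6.png');pickle.dump((fs,ft),open('f6.pkl','wb'))
def crop(f,x,y,w,h,k,):
    im=cv2.cvtColor(f['image'],cv2.COLOR_RGB2BGR)[y:y+h,x:x+w]
    return cv2.resize(im,None,fx=k,fy=k,interpolation=cv2.INTER_CUBIC)
cv2.imwrite('pics/a6t.png',crop(ft,250,165,160,110,5))
cv2.imwrite('pics/a6s.png',crop(fs,190,140,160,120,5))
E
```

```text
clock: 18.33
tcp_pos: [0.5354, -0.0516, 0.055]
tcp_rot: [0.534, 0.462, 0.535, -0.463]
wrist_force: [-0.4, 0.1, -0.7]
gripper_width: 0.0599
t 18.33 tcp [ 0.5354 -0.0516  0.055 ] x [-0.0017  0.0003 -1.    ] y [ 0.9897  0.1434 -0.0016] yawy 8.24 F [-0.41  0.1  -0.71] M [ 0.01 -0.03  0.02] w 0.0599 q6 -0.451
clock: 18.75
tcp_pos: [0.5361, -0.0517, 0.0556]
tcp_rot: [0.535, 0.463, 0.535, -0.463]
wrist_force: [0.1, -0.0, -0.3]
gripper_width: 0.085
t 18.75 tcp [ 0.5361 -0.0517  0.0556] x [ 0.     -0.0001 -1.    ] y [0.9897 0.1434 0.    ] yawy 8.25 F [ 0.06 -0.03 -0.3 ] M [ 0.05 -0.01 -0.03] w 0.085 q6 -0.451
clock: 19.17
tcp_pos: [0.5355, -0.0515, 0.1669]
tcp_rot: [0.534, 0.463, 0.535, -0.463]
wrist_force: [1.1, -0.4, 1.0]
gripper_width: 0.0853
clock: 19.58
tcp_pos: [0.5362, -0.2031, 0.187]
tcp_rot: [0.535, 0.463, 0.534, -0.463]
wrist_force: [0.3, -0.0, 0.2]
gripper_width: 0.0851
clock: 20.0
tcp_pos: [0.536, -0.3532, 0.2068]
tcp_rot: [0.535, 0.463, 0.534, -0.463]
wrist_force: [0.7, 0.1, 0.2]
gripper_width: 0.0856
t 20.0 tcp [ 0.536  -0.3532  0.2068] x [ 0.0009 -0.0008 -1.    ] y [0.9897 0.1433 0.0008] yawy 8.24 F [0.66 0.09 0.22] M [-0.02 -0.    0.01] w 0.0856 q6 -0.903
```

View pics/a6t.png

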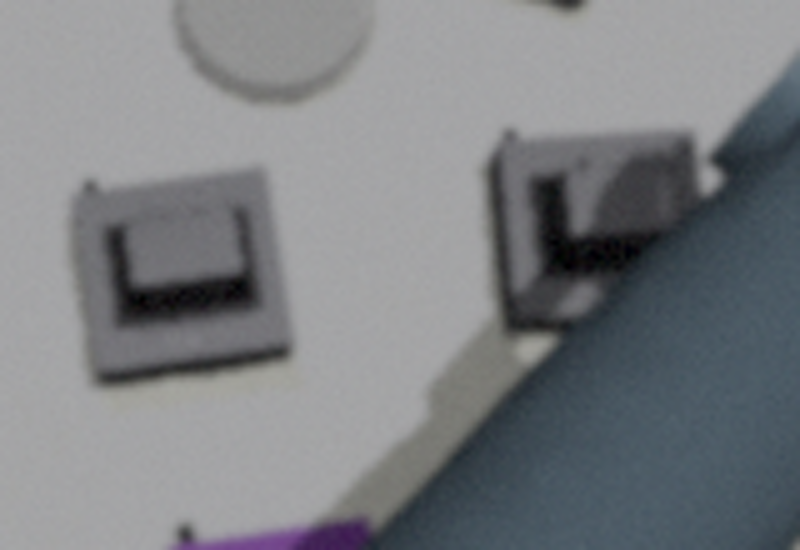

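View pics/a6s.png

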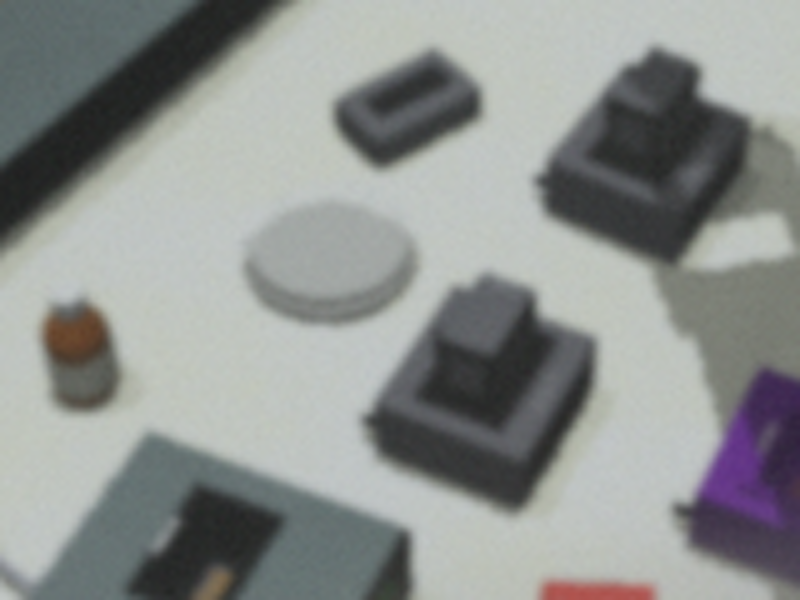

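View pics/t6.png

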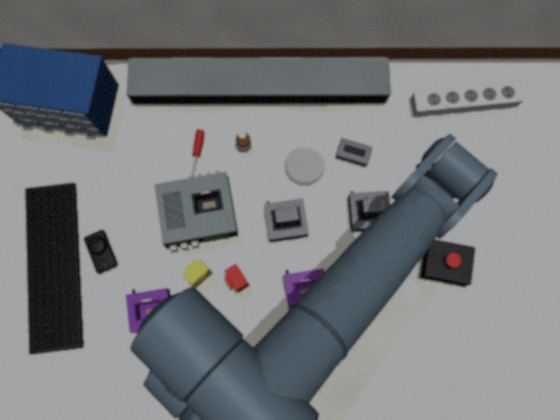

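```bash
python3 - <<'E'
from edge import *
fs,ft=pickle.load(open('f6.pkl','rb'));r=np.radians
for z in (.0965,.0985,.1005,.1025,.1045,.1065):
    print(z);run('pk',.018,.029,z,(.5345,-.052,r(8.3)),[(ft,[1,2,3],{1:-1,2:-1,3:-1}),(fs,[2,3],{2:-1,3:-1})])
E
```

```text
0.0965
pk both [ 0.5368 -0.0525] 7.67 125 0.57 [(0, 0), (1, 25), (2, 50), (3, 50)]
pk first [ 0.5362 -0.0519] 7.39 75 0.32 [(0, 0), (1, 25), (2, 25), (3, 25)]
pk second [ 0.5381 -0.0556] 10.51 48 0.24 [(0, 0), (1, 0), (2, 23), (3, 25)]
0.0985
pk both [ 0.5362 -0.0525] 7.71 124 0.45 [(0, 0), (1, 25), (2, 49), (3, 50)]
pk first [ 0.5358 -0.0518] 7.29 75 0.33 [(0, 0), (1, 25), (2, 25), (3, 25)]
pk second [ 0.5372 -0.0541] 10.52 48 0.24 [(0, 0), (1, 0), (2, 23), (3, 25)]
0.1005
pk both [ 0.5356 -0.0522] 7.86 123 0.35 [(0, 0), (1, 25), (2, 48), (3, 50)]
pk first [ 0.5354 -0.0518] 7.36 75 0.34 [(0, 0), (1, 25), (2, 25), (3, 25)]
pk second [ 0.5363 -0.0527] 10.36 48 0.26 [(0, 0), (1, 0), (2, 23), (3, 25)]
0.1025
pk both [ 0.535  -0.0515] 8.22 123 0.35 [(0, 0), (1, 25), (2, 48), (3, 50)]
pk first [ 0.535  -0.0517] 7.38 75 0.36 [(0, 0), (1, 25), (2, 25), (3, 25)]
pk second [ 0.5353 -0.0513] 10.52 48 0.26 [(0, 0), (1, 0), (2, 23), (3, 25)]
0.1045
pk both [ 0.5344 -0.051 ] 8.26 122 0.4 [(0, 0), (1, 25), (2, 47), (3, 50)]
pk first [ 0.5346 -0.0517] 7.28 75 0.37 [(0, 0), (1, 25), (2, 25), (3, 25)]
pk second [ 0.5344 -0.0499] 10.56 48 0.27 [(0, 0), (1, 0), (2, 23), (3, 25)]
0.1065
pk both [ 0.5338 -0.0508] 8.46 122 0.52 [(0, 0), (1, 25), (2, 47), (3, 50)]
pk first [ 0.5341 -0.0516] 7.31 75 0.39 [(0, 0), (1, 25), (2, 25), (3, 25)]
pk second [ 0.5334 -0.0485] 10.48 48 0.27 [(0, 0), (1, 0), (2, 23), (3, 25)]
```

```bash
python3 - <<'E'
from edge import *
fs,ft=pickle.load(open('f0.pkl','rb'));r=np.radians
for z in (.1145,.1165,.1185,.1205,.1225):
    print(z);run('pk',.018,.029,z,(.5765,.152,r(10.3)),[(ft,[1,2,3],{1:-1,2:-1,3:-1}),(fs,[2,3],{2:-1,3:-1})])
for c in('side','top'):
    print([(np.round(d['position'],1).tolist(),round(d['p'],2)) for d in env.mark_of(c,'spent_pack_plate')])
f6=pickle.load(open('f6.pkl','rb'))
for f in f6: # predicted plate, tab out, latched / fully in
    for tr in(.009,.003):
        for z in (.0105,.0145):
            print(proj(f,[.5353+(.018+tr)*np.cos(.144),-.0518+(.018+tr)*np.sin(.144),z+.067]).round(1))
E
```

```text
0.1145
pk both [0.5787 0.1504] 10.25 125 0.45 [(0, 0), (1, 25), (2, 50), (3, 50)]
pk first [0.5781 0.1511] 9.71 75 0.42 [(0, 0), (1, 25), (2, 25), (3, 25)]
pk second [0.5793 0.1495] 11.71 50 0.09 [(0, 0), (1, 0), (2, 25), (3, 25)]
0.1165
pk both [0.5779 0.1507] 10.58 125 0.37 [(0, 0), (1, 25), (2, 50), (3, 50)]
pk first [0.5777 0.1509] 9.68 75 0.44 [(0, 0), (1, 25), (2, 25), (3, 25)]
pk second [0.5783 0.1505] 11.74 50 0.09 [(0, 0), (1, 0), (2, 25), (3, 25)]
0.1185
pk both [0.5772 0.1511] 10.82 125 0.39 [(0, 0), (1, 25), (2, 50), (3, 50)]
pk first [0.5772 0.1506] 9.72 75 0.46 [(0, 0), (1, 25), (2, 25), (3, 25)]
pk second [0.5772 0.1514] 11.75 50 0.09 [(0, 0), (1, 0), (2, 25), (3, 25)]
0.1205
pk both [0.5765 0.1512] 11.04 125 0.46 [(0, 0), (1, 25), (2, 50), (3, 50)]
pk first [0.5767 0.1503] 9.62 75 0.47 [(0, 0), (1, 25), (2, 25), (3, 25)]
pk second [0.5762 0.1524] 11.88 50 0.09 [(0, 0), (1, 0), (2, 25), (3, 25)]
0.1225
pk both [0.5758 0.1511] 11.27 125 0.58 [(0, 0), (1, 25), (2, 50), (3, 50)]
pk first [0.5762 0.1501] 9.6 75 0.49 [(0, 0), (1, 25), (2, 25), (3, 25)]
pk second [0.5751 0.1533] 11.83 50 0.09 [(0, 0), (1, 0), (2, 25), (3, 25)]
[([310.4, 276.6], 0.66), ([279.6, 206.9], 0.51), ([272.1, 296.5], 0.44), ([230.5, 275.5], 0.19)]
[([182.8, 262.8], 0.52), ([225.0, 284.5], 0.4)]
[[278.3 204.3]]
[[278.3 203.4]]
[[280.1 205. ]]
[[280.1 204.1]]
[[284.3 205.8]]
[[284.3 205.4]]
[[284.6 208. ]]
[[284.6 207.7]]
```

The picture-based height (about 102 ± 2 mm) doesn't settle whether the catch is in: latched is 100.5 mm, unlatched is at least 104.5 mm. I'll feel the pack's top lightly with shut fingers.

```bash

python3 -m creep '[0,3,0,0,0,0, 0,6,0,0,0,0, 0,9,0,0,0,0, 0,12,0,0,0,0, 0,15,0,0,0,0]' 0
python3 -m creep '[0,3,0,0,0,0, 0,6,0,0,0,0, 0,9,0,0,0,0, 0,12,0,0,0,0, -0.2,15.1,0,0,0,0]'
python3 -m creep '[0,0,-2,0,0,0, 0,0,-4,0,0,0, 0,0,-6,0,0,0, 0,0,-8,0,0,0, 0,0,-9,0,0,0]'; python3 st.py
```

```text
clock: 20.62
tcp_pos: [0.5357, -0.1988, 0.2059]
tcp_rot: [0.535, 0.463, 0.535, -0.462]
wrist_force: [0.5, 0.4, 0.0]
gripper_width: 0.0255
clock: 21.03
tcp_pos: [0.5335, -0.0479, 0.206]
tcp_rot: [0.535, 0.462, 0.535, -0.462]
wrist_force: [0.7, 0.8, 0.0]
gripper_width: -0.0002
clock: 21.45
tcp_pos: [0.5322, -0.0488, 0.1134]
tcp_rot: [0.534, 0.462, 0.536, -0.463]
wrist_force: [-1.0, -0.1, -0.8]
gripper_width: -0.0001
t 21.45 tcp [ 0.5322 -0.0488  0.1134] x [-0.0036  0.0013 -1.    ] y [ 0.9894  0.1453 -0.0033] yawy 8.35 F [-1.02 -0.11 -0.78] M [0.07 0.02 0.  ] w -0.0001 q6 -0.45
```

```bash

python3 -m creep '[0,-0.3,0,0,0,0, 0,-0.3,-0.2,0,0,0, 0,-0.3,-0.5,0,0,0, 0,-0.3,-0.7,0,0,0, 0,-0.3,-0.7,0,0,0]'; python3 st.py
python3 -m creep '[0,0,0,0,0,0, 0,0,-0.05,0,0,0, 0,0,-0.1,0,0,0, 0,0,-0.1,0,0,0, 0,0,-0.1,0,0,0]'; python3 st.py
```

```text
clock: 21.87
tcp_pos: [0.5344, -0.0538, 0.1091]
tcp_rot: [0.535, 0.463, 0.534, -0.463]
wrist_force: [-0.0, 0.4, 0.3]
gripper_width: -0.0002
t 21.87 tcp [ 0.5344 -0.0538  0.1091] x [ 0.0009 -0.0002 -1.    ] y [0.9897 0.1433 0.0008] yawy 8.24 F [-0.05  0.44  0.35] M [ 0.06 -0.07 -0.01] w -0.0002 q6 -0.455
clock: 22.28
tcp_pos: [0.5341, -0.0537, 0.1076]
tcp_rot: [0.535, 0.463, 0.535, -0.463]
wrist_force: [-1.1, -0.6, -0.7]
gripper_width: 0.0001
t 22.28 tcp [ 0.5341 -0.0537  0.1076] x [ 0.  0. -1.] y [0.9897 0.1433 0.    ] yawy 8.24 F [-1.06 -0.58 -0.66] M [-0.   -0.02  0.  ] w 0.0001 q6 -0.455
```

```bash

python3 -m creep '[0,0,-0.05,0,0,0, 0,0,-0.1,0,0,0, 0,0,-0.15,0,0,0, 0,0,-0.2,0,0,0, 0,0,-0.2,0,0,0]'; python3 st.py
python3 -m creep '[0,0,-0.05,0,0,0, 0,0,-0.1,0,0,0, 0,0,-0.15,0,0,0, 0,0,-0.15,0,0,0, 0,0,-0.15,0,0,0]'; python3 st.py
```

```text
clock: 22.7
tcp_pos: [0.534, -0.0537, 0.1054]
tcp_rot: [0.535, 0.463, 0.535, -0.463]
wrist_force: [-0.9, -0.6, 0.1]
gripper_width: -0.0
t 22.7 tcp [ 0.534  -0.0537  0.1054] x [-0.0003  0.     -1.    ] y [ 0.9897  0.1434 -0.0003] yawy 8.24 F [-0.87 -0.55  0.11] M [ 0.04  0.03 -0.02] w -0.0 q6 -0.455
clock: 23.12
tcp_pos: [0.5341, -0.0537, 0.1041]
tcp_rot: [0.535, 0.463, 0.535, -0.463]
wrist_force: [-0.7, 0.1, 0.5]
gripper_width: -0.0001
t 23.12 tcp [ 0.5341 -0.0537  0.1041] x [-0. -0. -1.] y [ 0.9897  0.1434 -0.    ] yawy 8.25 F [-0.7   0.1   0.53] M [ 0.02  0.06 -0.03] w -0.0001 q6 -0.455
```

Below 104.5 mm with no contact. Continuing gently.

```bash

python3 -m creep '[0,0,-0.05,0,0,0, 0,0,-0.1,0,0,0, 0,0,-0.15,0,0,0, 0,0,-0.15,0,0,0, 0,0,-0.15,0,0,0]'; python3 st.py
python3 -m creep '[0,0,-0.05,0,0,0, 0,0,-0.1,0,0,0, 0,0,-0.15,0,0,0, 0,0,-0.15,0,0,0, 0,0,-0.15,0,0,0]'; python3 st.py
```

```text
clock: 23.53
tcp_pos: [0.5341, -0.0537, 0.1025]
tcp_rot: [0.535, 0.463, 0.535, -0.463]
wrist_force: [0.6, 0.7, -0.7]
gripper_width: 0.0001
t 23.53 tcp [ 0.5341 -0.0537  0.1025] x [-0.0001  0.     -1.    ] y [ 0.9897  0.1433 -0.0001] yawy 8.24 F [ 0.57  0.72 -0.7 ] M [-0.03  0.05  0.02] w 0.0001 q6 -0.455
clock: 23.95
tcp_pos: [0.5341, -0.0537, 0.1011]
tcp_rot: [0.535, 0.463, 0.535, -0.463]
wrist_force: [0.9, -0.3, -0.1]
gripper_width: 0.0002
t 23.95 tcp [ 0.5341 -0.0537  0.1011] x [-0.0001  0.     -1.    ] y [ 0.9897  0.1434 -0.0001] yawy 8.25 F [ 0.91 -0.25 -0.15] M [ 0.03  0.01 -0.01] w 0.0002 q6 -0.455
```

Still nothing at 101.1 mm, so the pack is at latched height. Backing off for a final look.

```bash

python3 -m creep '[0,0,2,0,0,0, 0,0,5,0,0,0, 0,0,8,0,0,0, 0,0,10,0,0,0, 0,0,10,0,0,0]'
python3 -m creep '[0,-3,0,0,0,0, 0,-6,0,0,0,0, 0,-9,0,0,0,0, 0,-12,0,0,0,0, 0,-15,0,0,0,0]'
python3 -m creep '[0,-3,0,0,0,0, 0,-6,0,0,0,0, 0,-9,0,0,0,0, 0,-12,0,0,0,0, 0,-15,0,0,0,0]'
python3 -m creep '[0,-3,0,0,0,0, 0,-6,0,0,0,0, 0,-9,0,0,0,0, 0,-10,0,0,0,0, 0,-10,0,0,0,0]'
python3 - <<'E'
from st import *
import pickle
st()
fs=grab('side','s7.png');ft=grab('top');pickle.dump((fs,ft),open('f7.pkl','wb'))
def crop(f,x,y,w,h,k,):
    im=cv2.cvtColor(f['image'],cv2.COLOR_RGB2BGR)[y:y+h,x:x+w]
    return cv2.resize(im,None,fx=k,fy=k,interpolation=cv2.INTER_CUBIC)
cv2.imwrite('pics/a7.png',np.hstack([crop(ft,260,175,55,75,7),crop(fs,260,180,55,75,7)]))
E
```

```text
clock: 24.37
tcp_pos: [0.537, -0.0545, 0.2067]
tcp_rot: [0.538, 0.464, 0.531, -0.461]
wrist_force: [0.7, -1.4, 1.1]
gripper_width: -0.0004
clock: 24.78
tcp_pos: [0.5335, -0.2047, 0.2]
tcp_rot: [0.534, 0.463, 0.535, -0.463]
wrist_force: [1.5, 0.2, 0.5]
gripper_width: 0.0001
clock: 25.2
tcp_pos: [0.5335, -0.3548, 0.1997]
tcp_rot: [0.534, 0.463, 0.535, -0.463]
wrist_force: [0.4, 0.4, 0.1]
gripper_width: -0.0001
clock: 25.62
tcp_pos: [0.5332, -0.4556, 0.1996]
tcp_rot: [0.534, 0.464, 0.534, -0.463]
wrist_force: [-0.0, 0.2, 0.5]
gripper_width: 0.0002
t 25.62 tcp [ 0.5332 -0.4556  0.1996] x [-0.001   0.0009 -1.    ] y [ 0.9901  0.1407 -0.0009] yawy 8.09 F [-0.01  0.15  0.47] M [-0.01 -0.04  0.01] w 0.0002 q6 -1.009
```

View pics/a7.png

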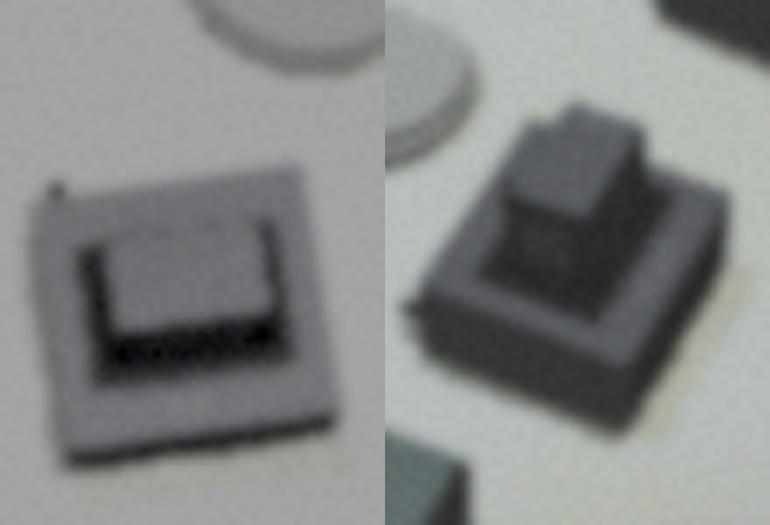

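View pics/s7.png

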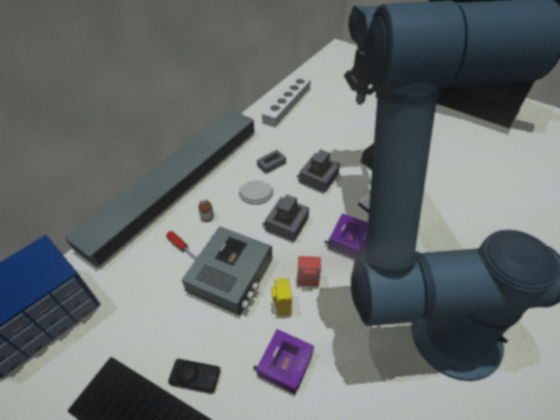

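The pack sits square in the grey charger (side view around (288,208)) with its tab out on the far side (around (279,200)). The preamp bay is empty, the full pack is still at (318,163), and the other objects look unmoved.

```bash
python3 -c "
from plant import env
print(env.hand_in())"
```

```text
the job is handed in; nothing more can be done
None
```

I moved the flat pack from the preamplifier into the empty grey charger, tab on the far side, and handed the job in at about 26 s. My checks indicate it is latched, but none of them shows the catch directly.

- **Removal:** I squeezed the tab in with a 40 N grip limit. Then I lifted the pack straight out. The side load reached about 5 N at first, so I eased the tool slightly; after that I felt only the pack's weight.
- **Seating:** I lowered it still squeezed. It met the contacts, then stopped dead about 5 mm further down at about 11 N on the wrist. I let go there with a slight downward push.
- **Latching:** The camera fits of its height (about 102 mm, within 2 mm) could not tell latched (100.5 mm) from unlatched (at least 104.5 mm). I then lowered the shut fingers over its top and touched nothing down to 101.1 mm, which fits only latched. I stopped there and did not push on the pack to test the catch.
- **Tab:** The last pictures show it standing out on the far side.
- **Other things on the bench:** The last pictures show the other pack still in its charger and nothing else visibly moved. The arm partly hid the stop box and the chip box.
- **Reading that disagreed:** The gripper read about 37 mm with the tab fully in, where 39 mm was expected. I took this as a sensor or pad offset, because the pack came out freely.

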